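# Prop open the hood of the tumbler case

### The job

The clear hood of the green display case on the stall counter stands raised on its stiff hinge. Take the case's prop rod by its orange grip and swing it all the way up and over to its stop, so that its red ball stands under the red socket of the still raised hood, then push the hood's wooden front bar down until the socket sits on the ball and the rod carries the hood; let go of both. Leave the tumbler, the jar and the pestle standing beside the case alone.

Things in the scene. Friction and masses are not known exactly. Their poses are not given: they have to be found in the camera images.
- prop_grip (a point): Centre of the rod's orange grip: a round sleeve, 14 mm by 50 mm long, along the point's y axis (parallel to the pivot axis), 78 mm outboard of the rod's plane. It moves on a circle of 90 mm radius about the pivot axis and turns with the rod, so it must turn between the fingers (grip lightly, 20 to 30 N). Its x axis: along the rod, pivot to ball.
- prop_pivot (a point): Rod's pivot, in the rod's plane, 22 mm outside the right-hand (-y) wall of the green case, 60 mm above the counter. Axes of the case: x from its front to the hood's hinge, y along the pivot axis, z up. Case: 300 mm (x) by 300 by 90 high, fixed; pivot at x -43, y -172 mm from its centre. Hood's hinge axis: parallel, 193 mm farther in x, 37 mm higher.
- prop (a joint): Prop rod (8 mm steel bar, 160 mm from pivot to its 16 mm red ball, 120 g), rad: 0 = lying level towards the hood's hinge; 1.57 = upright; 1.82 = at its stop, leaning towards the case's front, ball in the path of the hood's socket. Swings freely: let go short of upright it falls back, past upright it falls on to the stop and stays.
- hood (a joint): Hood (clear panel in a frame, 300 by 300 mm, 0.5 kg), rad: 0 = shut, grows as its front rises; 0.50 = socket sitting on the ball of the rod at its stop. Starts 0.66 to 0.80. Stiff hinge: it stays where put; 1 to 5 N at the front bar pushes it down. Red socket: 44 by 42 mm, open below, cheeks 15 mm deep, on its right side in the rod's plane, 260 mm from the hinge.
- hood_front (a point): Top face of the hood's wooden front bar, mid-width, 20 mm behind the front edge, 280 mm from the hinge axis along the hood and 10 mm above the axis in the hood's normal. Bar: 40 mm deep, 300 mm wide, 10 mm thick. Its z axis: normal of the hood's top face; x: from the front edge to the hinge.
- tumbler_mid (a point): Bystander, to be left alone. Point at mid-height on its axis. Open steel tumbler, 72 mm across, 100 mm high.
- jar_mid (a point): Bystander, to be left alone. Point at mid-height on its axis. Amber glass jar with a green cap, 68 mm across, 100 mm high.
- pestle_mid (a point): Bystander, to be left alone. Point at mid-height on its axis. Wooden pestle standing on its thick end, 52 mm across, 120 mm high.

How it is judged:
On the way:
1. the prop rod stands at its stop while the hood is still raised clear above it (value of joint prop above 1.72 rad and value of joint hood above 0.59 rad), for 0.2 s.
At the end, for the whole second after the job is handed in: the prop rod stands within 0.1 rad of its stop (1.82), the hood rests on it within 0.05 rad of 0.50 rad (about 13 mm at the socket), both at rest and let go (value of joint prop above 1.72 rad and value of joint hood between 0.45 and 0.55 rad and velocity of joint prop between -0.05 and 0.05 rad/s and velocity of joint hood between -0.05 and 0.05 rad/s); the robot touches nothing.
It fails at once if the tumbler is pushed more than 30 mm or tipped by more than 0.5 rad (distance of tumbler_mid from where it was at the start of the episode above 0.03 m or angle between tumbler_mid's own z axis and vertical above 0.5 rad).
It fails at once if the jar is pushed more than 30 mm or tipped by more than 0.5 rad (distance of jar_mid from where it was at the start of the episode above 0.03 m or angle between jar_mid's own z axis and vertical above 0.5 rad).
It fails at once if the pestle is pushed more than 30 mm or tipped by more than 0.5 rad (distance of pestle_mid from where it was at the start of the episode above 0.03 m or angle between pestle_mid's own z axis and vertical above 0.5 rad).
It also fails if it takes over 48 s, if anything falls off the work surface, if the arm or the gripper's body presses on something with over 40 N, if the wrist force passes 120 N, or if a joint passes its speed limit or range.

### The arm

A 6-joint arm with a two-finger parallel gripper is mounted at the origin on the work surface. World frame = base frame: x ahead of the robot, y to its left, z up, the work surface at z = 0. Lengths are in m, angles in rad, forces in N, time in s.
With the tool pointing down it reaches from about 0.275 to 0.825 m from the base axis. Payload 4.9 kg.
Tool frame: the origin (TCP) lies midway between the tips of the shut fingers; the grasp point (between the pads) lies 19 mm behind it (grip_point_offset is the distance from the TCP to the grasp point, in m); z points along the fingers, x is the direction in which the jaws open and shut, and the axes are right-handed (so a half turn about z gives the same grasp; the last joint's range is limited). The gripper opens to 85 mm and grips with 20 to 120 N. Pads are 22 mm wide; open, the fingers measure 114 mm over their backs; the gripper's body (76 mm by 85 mm) begins 54 mm behind the grasp point. The pads swing forward as they close: fully open they stand 13 mm farther back than shut.
Start: joints at [-1.304, 0.326, -0.193, 1.052, 0, 1.437], TCP at [0.215, -0.506, 0.231] pointing down, gripper open.
Joint ranges: [-2.65, 2.65], [-0.97, 1.79], [-1.3, 1.35], [-1.93, 2.1], [-1.47, 1.37], [-3.14, 3.14]. Speed limits (rad/s): [2.57, 2.57, 3.14, 3.14, 3.14, 3.14].

### API

Orientations are given as a rotation vector (axis times angle).
In Python, from cell import * gives the robot as it stands. Calls block until the motion is done:
- movep(position, orientation): joint-space move of the TCP to a pose.
- move_l(position, velocity=0.15, rot=None, until_force=None): straight line of the TCP; rot=None keeps the orientation; velocity is the mean speed in m/s. With until_force (N) it stops when the force on the tool has changed by that much, and returns True; else False.
- set_joints(angles): joint-space move.
- let_go() and grab(newtons=None): open the fingers fully, or close them until they stop; newtons is the grip in N (None keeps the last).
- sleep(seconds).
- ik(position, orientation): joint angles nearest the present ones, or None.
- get_state(): the state.
- grab_frame(name): name is "scene" or "top" or "wrist"; returns a dict with "img" (400x640x3 uint8, red, green, blue), "fx", "fy", "cx", "cy" (pixels), "cam_to_world" (4x4, takes a point from camera to world coordinates); the wrist camera has in their place "T_tool_cam" (4x4, takes a point from camera to tool coordinates, whose origin is the TCP and whose axes are the tool frame's). Camera axes: x right, y down, z forward; pixel columns grow to the right and rows downward; lengths in m; the calibration is good to about 2 mm. A picture is of the moment at which its call begins: read the wrist's pose just before it. There is no depth.
A pose or a line that the arm cannot do raises MotionError and nothing moves.
- sign_off(): hands the job in, once; it reports no verdict.
Trained networks look in the newest picture that a camera, given by its name, has taken for a name from the list of things; names that differ only in an ending like _2 or _b are one class to them, and where a whole thing is asked for, a point or a joint stands for the part that bears it (a point fixed in the world has none). Each returns a list of dicts, best first, with "score" (0 to 1); they miss things now and then, are a little off and sometimes report something else, mostly with a low value. They report only what shows in the picture. A call takes as long as a camera call.
- spot_in(camera, name): "centre" ([column, row] in pixels, amid what is visible of it).
- silhouettes(camera, name): "mask" (400x640 bool, what is visible of it) and "centre" ([column, row] in pixels, amid what is visible of it).
- tip_of(camera, name): "centre" ([column, row] in pixels: a listed point, or the origin of a listed thing).
The state is a dict: "clock": time; "q": joint angles; "joint_velocities": joint speeds; "tau": joint torques, N m; "position": TCP position; "eef_rot": TCP orientation; "contact_force": force on the tool from outside, world axes, zero at the start; "wrist_torque": the same for the moment, N m; "finger_gap": opening from 0.0 (shut) to 1.0 (fully open).
Only numpy, scipy, OpenCV 4.12 (cv2) and the standard library are available. Lean on these libraries where they do the work, as an engineer would, in place of code of your own. Each camera call takes 0.05 s, during which the arm holds its last target. There are 200 camera calls.

## Working session

There is one attempt and no reset: what is moved stays moved. The work goes in short steps, each a Python script; the robot and the scene stay as the last script left them, time stands still between calls to the robot, and variables do not carry over. Pictures are saved under pics/ and viewed, about 8 in all and at most 12, crops included, and the job is handed in when it is done.

```bash
mkdir -p pics; ls
python3 - <<'E'
from cell import *
import cv2, numpy as np
s=get_state();print(s["clock"],s["position"],s["eef_rot"],s["finger_gap"])
F={}
for c in("scene","top","wrist"):
    f=grab_frame(c);F[c]=f
    cv2.imwrite(f"pics/a_{c}.png",f["img"][:,:,::-1])
    print(c,f["fx"],f["cx"],f["cy"],np.round(f.get("cam_to_world",f.get("T_tool_cam")),4).tolist())
    for n in("prop_grip","prop_pivot","hood_front","tumbler_mid","jar_mid","pestle_mid"):
        print(" ",n,[(np.round(d["centre"],1).tolist(),round(d["score"],2)) for d in tip_of(c,n)[:2]])
a=np.vstack([F["scene"]["img"],F["top"]["img"]]);a=cv2.resize(a,(480,600),interpolation=cv2.INTER_AREA)
E
```

```text
pics
0.0 [ 0.21444504 -0.50583604  0.23051085] [-2.61822215e+00  1.73413593e+00  2.02470443e-03] 0.9994220108671444
scene 515.7798415920266 322.94752259991236 206.4233322917646 [[-0.7579, -0.545, 0.3586, 0.1303], [-0.6523, 0.6207, -0.4351, 0.5693], [0.0145, -0.5637, -0.8259, 1.1637], [0.0, 0.0, 0.0, 1.0]]
  prop_grip [([341.5, 173.0], 0.51)]
  prop_pivot [([347.9, 211.4], 0.69)]
  hood_front [([298.7, 195.9], 0.9)]
  tumbler_mid [([248.7, 384.6], 0.61)]
  jar_mid [([449.4, 149.4], 0.64)]
  pestle_mid [([202.6, 337.0], 0.56)]
top 409.61063395496984 326.15352259841046 192.30819197696852 [[-0.0187, -0.9971, 0.0735, 0.4875], [-0.9998, 0.0187, -0.0004, -0.0029], [-0.001, -0.0735, -0.9973, 1.1794], [0.0, 0.0, 0.0, 1.0]]
  prop_grip [([370.9, 166.2], 0.65), ([264.8, 192.9], 0.61)]
  prop_pivot [([341.5, 198.6], 0.64)]
  hood_front [([263.1, 193.7], 0.59)]
  tumbler_mid [([168.3, 241.5], 0.55)]
  jar_mid [([475.5, 226.2], 0.83)]
  pestle_mid []
wrist 330.3864761831784 311.33900425853074 210.27568912596513 [[1.0, -0.0001, -0.0006, -0.0005], [0.0003, 0.953, 0.303, -0.0772], [0.0006, -0.303, 0.953, -0.1443], [0.0, 0.0, 0.0, 1.0]]
  prop_grip []
  prop_pivot []
  hood_front []
  tumbler_mid []
  jar_mid []
  pestle_mid []
```

View pics/a_scene.png

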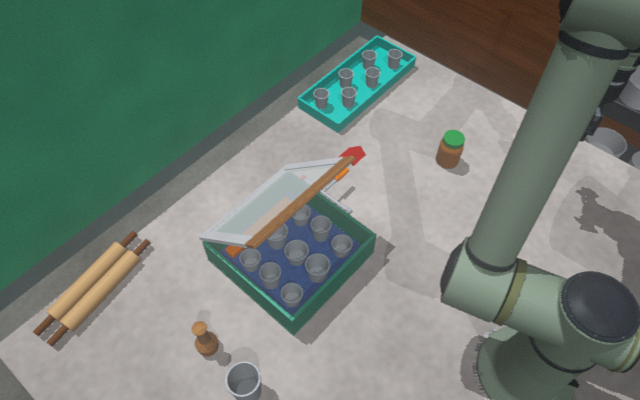

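View pics/a_top.png

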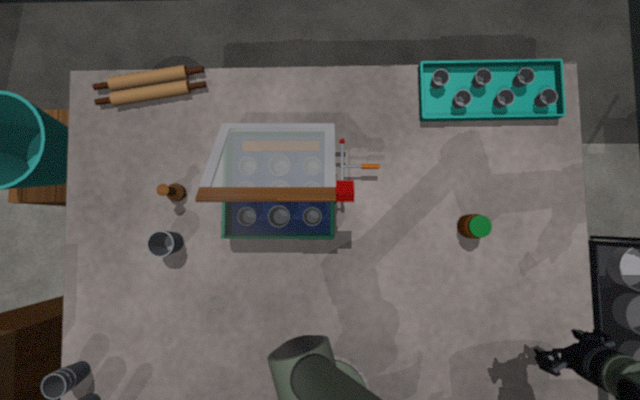

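Run:
```python
import cv2, numpy as np
a=cv2.imread("pics/a_scene.png")[130:340,190:390];b=cv2.imread("pics/a_top.png")[110:260,190:390]
a=cv2.resize(a,None,fx=2.8,fy=2.8,interpolation=cv2.INTER_CUBIC)
cv2.imwrite("pics/b.png",a)
cv2.imwrite("pics/c.png",cv2.resize(b,None,fx=4,fy=4,interpolation=cv2.INTER_CUBIC))
```

```text
(no output)
```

View pics/b.png

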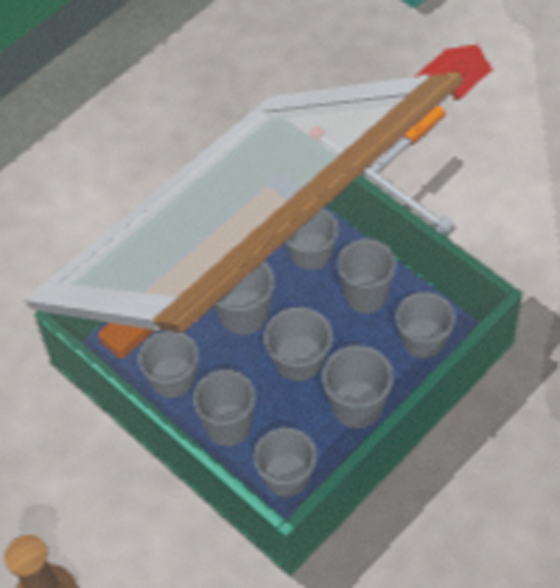

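View pics/c.png

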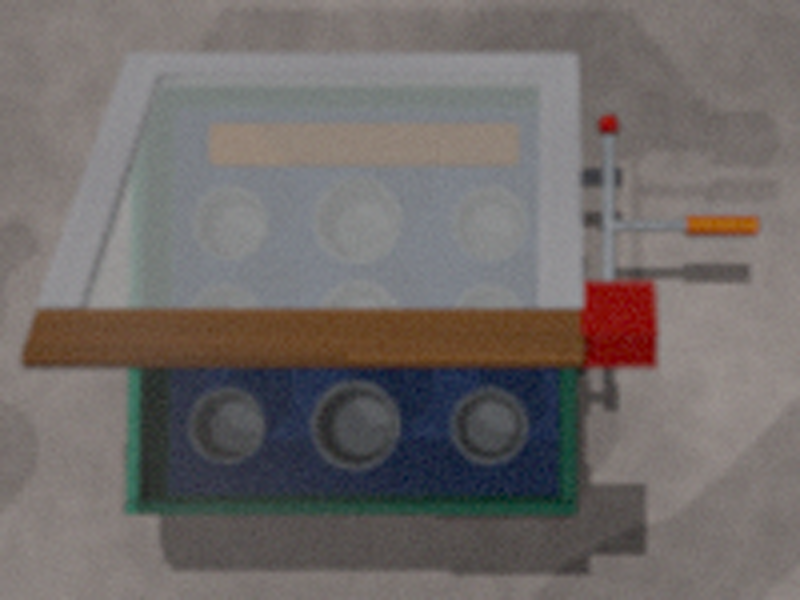

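```bash
cat > h.py <<'E'
from cell import *
import numpy as np, cv2, json
from scipy.spatial.transform import Rotation as R
from scipy.optimize import least_squares
def proj(f,P):
    c=np.linalg.inv(f["cam_to_world"])@np.append(P,1); return np.array([f["fx"]*c[0]/c[2]+f["cx"],f["fy"]*c[1]/c[2]+f["cy"]])
def c2w(v,P):  # case (m) -> world
    c,s=np.cos(v[2]),np.sin(v[2]); return np.array([v[0]+c*P[0]-s*P[1],v[1]+s*P[0]+c*P[1],P[2]])
def hoodp(h,along,n,y): return np.array([.150-along*np.cos(h)+n*np.sin(h),y,.097+along*np.sin(h)+n*np.cos(h)])
def propp(p,r,y): return np.array([-.043+r*np.cos(p),y,.060+r*np.sin(p)])
E
python3 - <<'E'
from h import *
S=grab_frame("scene");T=grab_frame("top")
s=lambda u,v:(S,np.array([190+u/2.8,130+v/2.8]));t=lambda u,v:(T,np.array([190+u/4,110+v/4]))
C=lambda x,y,z:(lambda v:np.array([x,y,z]))
H=lambda a,n,y:(lambda v:hoodp(v[3],a,n,y)); P=lambda r,y:(lambda v:propp(v[4],r,y))
L=[("tFL",t(127,510),C(-.15,.15,.09)),("tFR",t(578,510),C(-.15,-.15,.09)),("sFR",s(519,293),C(-.15,-.15,.09)),("sFL",s(288,525),C(-.15,.15,.09)),("sFL0",s(292,572),C(-.15,.15,0)),
("sBL",s(38,312),C(.15,.15,.09)),
("tball",t(608,123),P(.16,-.172)),("tgrip",t(722,225),P(.09,-.25)),("sgrip",s(426,124),P(.09,-.25)),("spiv",s(447,225),C(-.043,-.172,.06)),("sball",s(317,132),P(.16,-.172)),
("tbl",t(22,365),H(.3,.01,.15)),("tbr",t(585,365),H(.3,.01,-.15)),("tb2l",t(38,310),H(.26,.01,.15)),("tb2r",t(583,310),H(.26,.01,-.15))]
def res(v):return np.concatenate([proj(f,c2w(v,g(v)))-px for _,(f,px),g in L])
r=least_squares(res,[.5,.1,0,.73,.1],loss="soft_l1")
print(np.round(r.x,4));
for (n,_,_),e in zip(L,res(r.x).reshape(-1,2)):print(n,np.round(e,1))
v=r.x;json.dump(v.tolist(),open("v.json","w"))
for n,p in(("grip",propp(v[4],.09,-.25)),("gripstop",propp(1.82,.09,-.25)),("hf",hoodp(v[3],.28,.01,0)),("hf.5",hoodp(.5,.28,.01,0))):print(n,np.round(c2w(v,p),4))
for n in("tumbler_mid","jar_mid","pestle_mid"):
  for c,f in(("scene",S),("top",T)):
    for d in tip_of(c,n)[:1]:
      ray=f["cam_to_world"][:3,:3]@[(d["centre"][0]-f["cx"])/f["fx"],(d["centre"][1]-f["cy"])/f["fy"],1];o=f["cam_to_world"][:3,3];print(n,c,np.round(o+ray*(.05-o[2])/ray[2],3))
E
```

```text
[ 0.5978  0.1237 -0.0171  0.7543 -0.0083]
tFL [-0.4  1. ]
tFR [0.2 0.8]
sFR [ 1.9 -1.4]
sFL [-0.5  2.6]
sFL0 [-0.6  0.5]
sBL [-1.8 -0.8]
tball [0.1 0.2]
tgrip [ 0.1 -0.3]
sgrip [-0.2 -0.2]
spiv [-0.8 -0.3]
sball [0.2 0.1]
tbl [ 0.  -0.4]
tbr [ 0.4 -0.7]
tb2l [0.3 0.7]
tb2r [0.5 0.5]
grip [ 0.6405 -0.1271  0.0593]
gripstop [ 0.5284 -0.1252  0.1472]
hf [0.5506 0.1245 0.296 ]
hf.5 [0.5069 0.1252 0.24  ]
tumbler_mid scene [0.436 0.436 0.05 ]
tumbler_mid top [0.447 0.429 0.05 ]
jar_mid scene [ 0.477 -0.414  0.05 ]
jar_mid top [0.579 0.425 0.05 ]
pestle_mid scene [0.588 0.425 0.05 ]
pestle_mid top [0.447 0.431 0.05 ]
```

```bash
cat >> h.py <<'E'
v=json.load(open("v.json")); A=np.radians(25)
def Rt(flip,a=A):
    tz=np.array([0,np.sin(a),-np.cos(a)]);tx=np.array([flip,0,0.]);M=np.column_stack([tx,np.cross(tz,tx),tz])
    return R.from_euler("z",v[2])*R.from_matrix(M)
def gp(p,back,M,off=-.005): # TCP for grasping the sleeve at prop angle p
    return c2w(v,propp(p,.09,-.25+off))+M.as_matrix()[:,2]*(.019-back)
E
python3 - <<'E'
from h import *
q0=get_state()["q"];best=None
for fl in(1,-1):
    M=Rt(fl);qs=[ik(gp(p,b,M),M.as_rotvec()) for p,b in((v[4],.15),(v[4],0),(.9,0),(1.82,0),(1.82,.1))]
    print(fl,[None if q is None else np.round(q,2).tolist() for q in qs])
    if all(q is not None for q in qs) and (best is None or np.abs(qs[0]-np.array(q0)).max()<best[0]):best=(np.abs(np.array(qs[0])-q0).max(),fl)
fl=best[1];M=Rt(fl);print("use",fl)
movep(gp(v[4],.15,M),M.as_rotvec())
s=get_state();print(s["clock"],s["position"])
f=grab_frame("wrist");cv2.imwrite("pics/d.png",f["img"][:,:,::-1])
Tw=np.eye(4);Tw[:3,:3]=R.from_rotvec(s["eef_rot"]).as_matrix();Tw[:3,3]=s["position"];f["cam_to_world"]=Tw@f["T_tool_cam"]
print("pred",proj(f,c2w(v,propp(v[4],.09,-.25))),"net",[(d["centre"],d["score"]) for d in tip_of("wrist","prop_grip")],"pivot",proj(f,c2w(v,propp(0,0,-.172))), "ball",proj(f,c2w(v,propp(v[4],.16,-.172))))
E
```

```text
1 [[-0.56, 0.74, 0.28, 1.35, 0.37, 0.98], [-0.48, 0.81, 0.04, 1.01, 0.39, 1.06], [-0.51, 0.68, -0.01, 1.1, 0.38, 1.04], [-0.57, 0.55, -0.2, 1.06, 0.37, 0.97], [-0.63, 0.51, -0.03, 1.3, 0.35, 0.91]]
-1 [[-0.56, 0.74, 0.28, 1.35, 0.37, -2.16], [-0.48, 0.81, 0.04, 1.01, 0.39, -2.08], [-0.51, 0.68, -0.01, 1.1, 0.38, -2.1], [-0.57, 0.55, -0.2, 1.06, 0.37, -2.17], [-0.63, 0.51, -0.03, 1.3, 0.35, -2.23]]
use 1
3.3667 [ 0.6391461  -0.1887464   0.17836934]
pred [312.17753511 193.38263553] net [([310.9, 190.4], 0.95)] pivot [211.59925669 107.72050006] ball [389.64755942 108.05461054]
```

View pics/d.png

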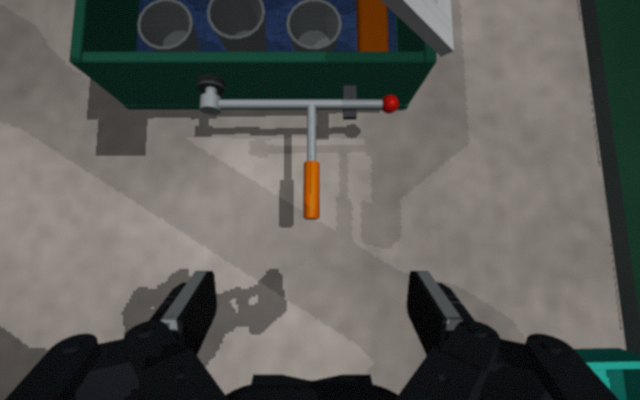

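The picture agrees with the fit to about 3 px: grip at (312,190), pivot at (210,98) and ball at (390,103). Next I grasp.

Run:
```python
from h import *
M=Rt(1)
print(move_l(gp(v[4],0,M),.12,until_force=15))
s=get_state();print(s["clock"],s["position"],gp(v[4],0,M))
grab(25);s=get_state();print(s["clock"],s["finger_gap"],np.round(s["contact_force"],1),s["position"])
f=grab_frame("wrist");cv2.imwrite("pics/e.png",f["img"][:,:,::-1])
```

```text
False
4.8667 [ 0.64117211 -0.124628    0.04277236] [ 0.64059465 -0.12405073  0.04203508]
5.5167 0.15142052791892907 [-2.5 -0.6  1.6] [ 0.6402728  -0.12412161  0.04214585]
```

View pics/e.png

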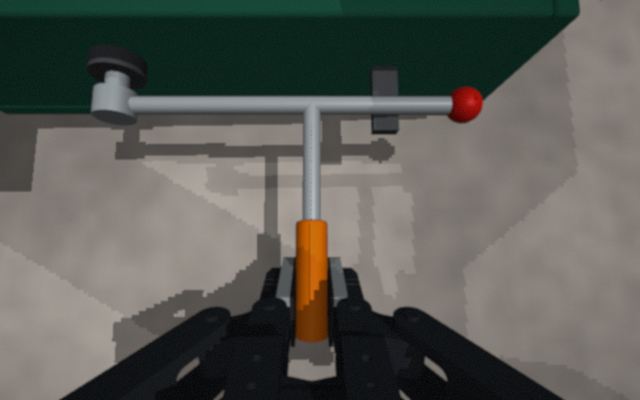

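The sleeve is held squarely between the pads, gap about 13 mm. Now I swing it along the arc.

Run:
```python
from h import *
M=Rt(1)
for p in np.linspace(v[4],1.81,13)[1:]:
    hit=move_l(gp(p,0,M),.07,until_force=30)
    s=get_state();print(round(p,2),hit,round(s["clock"],1),np.round(s["contact_force"],1),round(s["finger_gap"],3),np.round(1e3*(s["position"]-gp(p,0,M)),1))
    if hit:break
f=grab_frame("wrist");w=f["img"]
f=grab_frame("scene");cv2.imwrite("pics/f.png",np.vstack([w[:,:,::-1][::1],f["img"][:,:,::-1]])[:,:,:] if 0 else np.hstack([cv2.resize(w,(400,250))[:,:,::-1],cv2.resize(f["img"][80:280,200:520],(400,250))[:,:,::-1]]))
```

```text
0.14 False 5.9 [-1.3 -1.4 -2.8] 0.153 [-0.3 -0.1  0.2]
0.29 False 6.2 [-0.7 -0.7 -3. ] 0.152 [-0.1 -0.   0.5]
0.45 False 6.6 [ 0.5 -1.1  0.1] 0.15 [ 0.4 -0.1  0.8]
0.6 False 6.9 [ 4.4 -0.1  1.5] 0.152 [ 1.2 -0.1  0.8]
0.75 False 7.3 [ 6.8 -0.2  2.7] 0.154 [ 2.1 -0.2  1. ]
0.9 False 7.6 [ 7.9 -0.   5.3] 0.149 [ 3.2 -0.2  1.8]
1.05 False 8.0 [ 9.2 -0.5  9.9] 0.151 [ 4.2 -0.3  2.9]
1.2 False 8.3 [ 7.5  0.  10.8] 0.156 [ 4.  -0.3  3. ]
1.36 False 8.6 [ 4.2 -1.1 14.5] 0.154 [ 2.6 -0.2  2.8]
1.51 False 9.0 [ 2.3 -2.  12.9] 0.153 [ 1.8 -0.2  2.3]
1.66 False 9.3 [ 0.3 -1.6 10.3] 0.151 [ 0.3 -0.1  1.3]
1.81 False 9.7 [-0.6 -1.1  6.9] 0.151 [-0.2 -0.   0.4]
```

View pics/f.png

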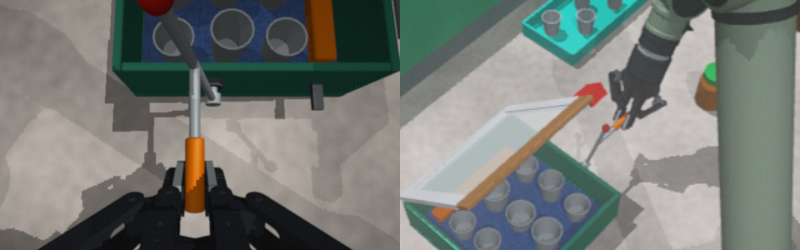

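```bash
cat >> h.py <<'E'
def ray(f,px):
    T=f["cam_to_world"];return T[:3,3],T[:3,:3]@[(px[0]-f["cx"])/f["fx"],(px[1]-f["cy"])/f["fy"],1]
def redball(f,h): # report predicted hood/prop points for the view
    print("ball@1.82",np.round(proj(f,c2w(v,propp(1.82,.16,-.172))),1),"bar front R,L @h",np.round([proj(f,c2w(v,hoodp(h,.3,.01,y))) for y in(-.15,.15)],1).tolist(),"hf",np.round(proj(f,c2w(v,hoodp(h,.28,.01,0))),1))
E
python3 - <<'E'
from h import *
M=Rt(1)
sleep(.2);let_go();s=get_state();print(s["clock"],np.round(s["contact_force"],1),s["finger_gap"])
p=gp(1.81,.10,M);move_l(p,.12)
p2=p.copy();p2[2]=.40;p2[1]-=.03;move_l(p2,.2)
s=get_state();print(s["clock"],s["position"])
D=Rt(1,0);t=c2w(v,hoodp(v[3],.28,.01,-.05))+[0,0,.08]
movep(t,D.as_rotvec());grab(25)
s=get_state();print(s["clock"],s["position"],s["finger_gap"])
f=grab_frame("scene");cv2.imwrite("pics/g.png",cv2.resize(f["img"][80:330,180:500][:,:,::-1],None,fx=2,fy=2,interpolation=cv2.INTER_CUBIC));redball(f,v[3])
print("crop px = 2*(px-[180,80])")
E
```

```text
10.6667 [-0.3 -0.8  0.2] 0.9977509867878019
12.7083 [ 0.52835928 -0.19410718  0.39891324]
14.55 [0.549776   0.0745487  0.37607956] -0.0012028511764127156
ball@1.82 [365.7 182.1] bar front R,L @h [[355.4, 156.5], [254.7, 246.4]] hf [303.  198.6]
crop px = 2*(px-[180,80])
```

View pics/g.png

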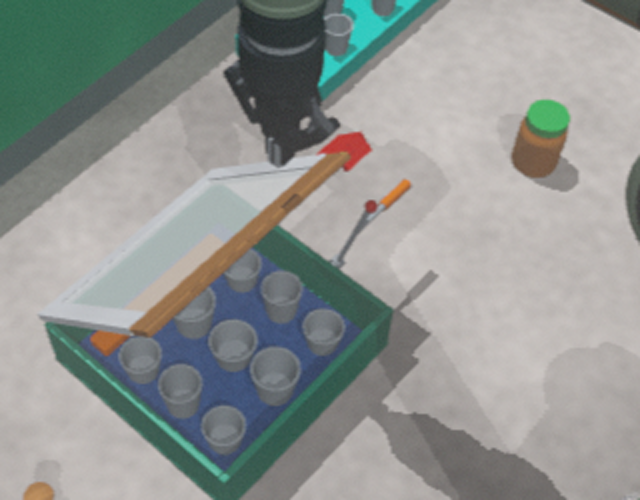

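The rod stands at its stop: the ball is at crop (371,206), against a predicted (371,204). The hood has not moved. Next I press the bar down.

Run:
```python
from h import *
t=c2w(v,hoodp(v[3],.28,.01,-.05))
move_l(t+[0,0,.012],.1)
hit=move_l(c2w(v,hoodp(.47,.28,.01,-.05)),.04,until_force=14)
s=get_state();print(hit,s["clock"],s["position"],np.round(s["contact_force"],1),"target .50:",c2w(v,hoodp(.5,.28,.01,-.05)))
f=grab_frame("scene");cv2.imwrite("pics/h.png",cv2.resize(f["img"][80:330,180:500][:,:,::-1],None,fx=2,fy=2,interpolation=cv2.INTER_CUBIC));redball(f,.5);redball(f,.55)
```

```text
True 17.2167 [0.50744098 0.07525746 0.2411652 ] [-0.3  0.   5.2] target .50: [0.50606019 0.07525125 0.24001498]
ball@1.82 [365.7 182.1] bar front R,L @h [[369.9, 184.9], [274.2, 275.6]] hf [318.6 225.2]
ball@1.82 [365.7 182.1] bar front R,L @h [[367.6, 179.5], [270.9, 270.2]] hf [316.  220.2]
```

View pics/h.png

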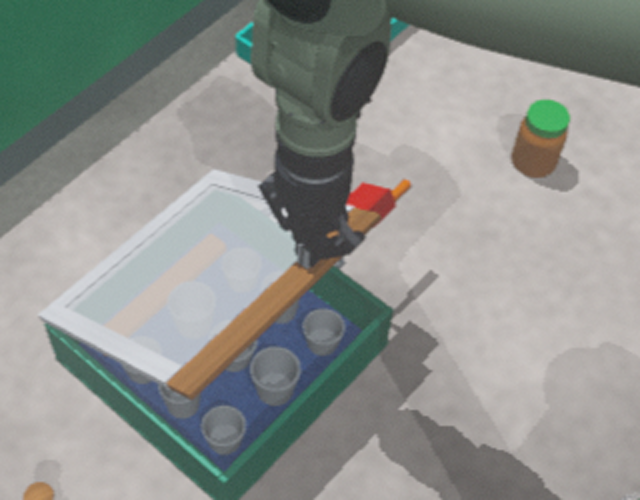

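The press stopped at about h = 0.505 on a force rise, and the bar's left corner at crop (187,393) matches h = 0.50. Next I lift off and check.

Run:
```python
from h import *
p=np.array(get_state()["position"]);move_l(p+[0,0,.14],.12)
movep(p+[-.12,-.30,.16],Rt(1,0).as_rotvec());sleep(.5)
s=get_state();print(s["clock"],np.round(s["contact_force"],1))
f=grab_frame("scene");cv2.imwrite("pics/i.png",cv2.resize(f["img"][80:330,180:500][:,:,::-1],None,fx=2,fy=2,interpolation=cv2.INTER_CUBIC));redball(f,.5);print("grip@1.82",proj(f,c2w(v,propp(1.82,.09,-.25))))
```

```text
20.3167 [ 0.4 -0.1 -0.7]
ball@1.82 [365.7 182.1] bar front R,L @h [[369.9, 184.9], [274.2, 275.6]] hf [318.6 225.2]
grip@1.82 [377.76490464 176.29928412]
```

View pics/i.png

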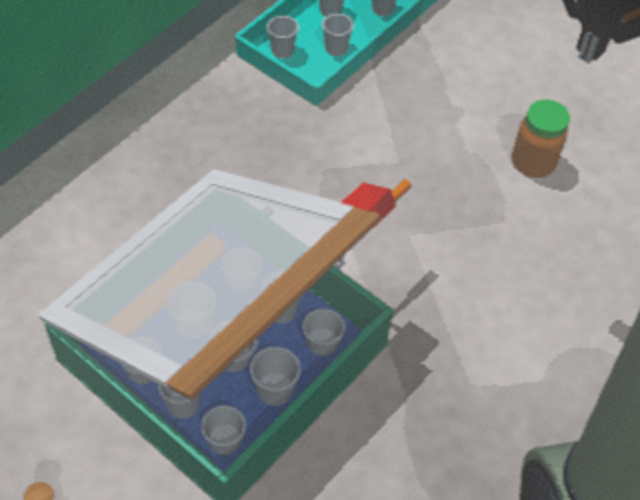

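```bash
python3 -c "
from cell import *
sign_off()"
```

```text
the job is handed in; nothing more can be done
```

The prop rod is at its stop with the hood resting on its ball, and I handed the job in at about 20 s of the 48 s allowed. `sign_off()` reports no verdict.

I gripped the orange sleeve at 25 N and swung the rod up and over along its arc. After letting go, I pushed the hood's front bar down until the force rose at a hood angle of about 0.505 rad. Then I backed the arm clear.

- **Rod at its stop, hood raised:** before pressing, the ball showed within 1–2 px of its predicted place at 1.82 rad. The hood was still at about 0.75 rad.
- **End state:** in the last picture, with the arm clear, the bar's corners match a hood angle of 0.50 rad to 1–2 px. The visible end of the grip is where it should be, with the rod still at its stop. The wrist force was near zero.
- **Bystanders:** the jar stood unmoved in the pictures. The tumbler was out of the later crops and the pestle showed only at their edge, but the arm never went near either.
- **Disagreements:** in one wrist picture taken before the grasp, the model was about 3 px off, which is roughly 2.5 mm. In the top view the networks mixed up the jar, the pestle and the tumbler, so I placed those from the scene view and the pictures.

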